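Clamp the casting pot, take its lid off, free it again

TASK

Grip the lidded pot in the bench-mounted locking pliers by swinging their movable handle in until it snaps over centre and stays locked by itself. With the pot held, lift its lid off by the knob and set it, without dropping it, knob up in the middle of the wooden offcut board. Then flick the pliers' release lever so that they spring wide open and the pot stands free where it was; do not disturb the other things on the bench.

Things in the scene. Friction and masses are not known exactly. Their poses are not given: they have to be found in the camera images.
- clamp: Bench-mounted locking pliers of bare steel, lying flat, bolted down, about 330 mm long. Origin: on the bench below the jaw pivot. +y runs from there to the jaws, -y to the handle tails, z up. Fixed handle and fixed jaw on the +x side, moving handle and moving jaw on the -x side. Jaws reach 41 mm high at most. The jaws close as the moving handle is swung in.
- fixed_handle (a point): Middle of the top of the fixed handle, 38 mm above the bench: a steel bar 18 mm wide, 165 mm long, parallel to the clamp's y axis (x = +30 mm there), with a round adjusting knob beyond its tail. Axes as the clamp's.
- grip_place (a point): Where the middle of the pot comes to stand when it is gripped: between the V-shaped fixed jaw (+x side) and the black rubber pad of the moving jaw (-x side), 32.5 mm above the bench; 0, +100 mm from the clamp's origin. The closing pad slides the pot there, up to about 15 mm. Axes as the clamp's.
- handle_pivot (a point): Vertical axis of the moving handle, 23 mm above the bench, at x = -30, y = -45.5 mm in the clamp's axes (this point's axes are the clamp's). The moving handle is a steel bar 18 mm wide (outer 60 mm: black grip sleeve, look only, 22 mm), 160 mm long from this axis, from 12 to 34 mm above the bench.
- handle (a joint): Moving handle's angle: 0 wide open; at q its bar points (0.95 - q) rad away from the clamp's -y axis towards -x. Dead centre 0.80, locked stop 0.95 (bars parallel, 42 mm of air between). A light spring opens it. With the pot in the jaws, about 3 to 6 N near the tail takes it past dead centre; it then snaps to the stop and stays. With nothing in the jaws it will not stay shut.
- handle_push (a point): Point on the outer face of the moving handle's black sleeve (the face away from the fixed handle), 125 mm from the handle's pivot, 23 mm above the bench: a place to push square to the bar, towards the fixed handle. Axes turn with the handle: x square off the bar towards the fixed handle, -y along the bar to its tail.
- release (a joint): Release lever's angle relative to the moving handle: 0 at rest (it springs back), 0.6 at most. It lies on top of the moving handle, hinged 75 mm from the handle's pivot. When locked, pushing its tab away from the fixed handle (clamp -x) first turns it freely (0.13 rad), then its nose pries the handle back; after 25 to 40 mm of tab travel in all, at 2 to 5 N, the pliers spring open.
- release_tab (a point): On the inner face (towards the fixed handle) of the release lever's upright tab, mid-width, 70 mm above the bench. The tab is a dark steel plate 8 mm thick (x), 24 mm wide (y), from 37 to 83 mm above the bench, 130 mm from the handle's pivot, the only thing standing up from the handles. Axes: x off the face towards the fixed handle, -y along the bar to its tail.
- pot_mid (a point): Round bare aluminium mould pot, 64 mm in diameter and 65 mm high with a shallow recess in its top, standing loose on the bench between the open jaws, about 0.45 kg. The point is on its axis half-way up, 32.5 mm above its underside; z up.
- lid_knob (a point): Grasp centre of the round black knob, 22 mm in diameter from 11 below to 12 mm above this point, of the pot's loose lid. Aluminium disc 70 mm in diameter, 4 mm thick, underside 28 mm below this point; under it a lip 6 mm deep, 52 mm in diameter, has about 2.5 mm of play in the pot's mouth. Set on a flat surface the point is 34 mm above it. About 0.12 kg. z up.
- board_top (a point): Centre of the top face of the wooden offcut board, a fixed square 150 x 150 mm, 9 mm thick (top 9 mm above the bench).
- bar_a: Bystander, loose, to be left alone: aluminium flat bar, 50 x 200 x 16 mm. Origin at its underside's centre.
- tin: Bystander, loose, to be left alone: closed tin can, 72 mm in diameter, 85 mm high. Origin at its underside's centre.
- hammer: Bystander, loose, to be left alone: hammer lying down. Origin at its underside's centre.
- pot_b: Bystander, loose, to be left alone: open steel pan with two side handles, 60 mm high. Origin at its underside's centre.
- wedge: Bystander, loose, to be left alone: small wooden block, 60 x 35 x 30 mm. Origin at its underside's centre.
- jar: Bystander, loose, to be left alone: small white jar, 52 mm in diameter, 70 mm high. Origin at its underside's centre.
- driver: Bystander, loose, to be left alone: screwdriver lying down. Origin at its underside's centre.
There are look-alikes about, which are no part of the job. What is shaped like the part that bears lid_knob but purple is not meant.

How it is judged:
By the outcome, as a careful person would: the job done as asked, in the order asked, and still so for the second after the job is handed in, with the robot touching nothing.
It also fails if it takes over 67 s, if anything falls off the work surface, if the arm or the gripper's body presses on something with over 40 N, if the wrist force passes 120 N, or if a joint passes its speed limit or range.

ROBOT

A 6-joint arm with a two-finger parallel gripper is mounted at the origin on the work surface. World frame = base frame: x ahead of the robot, y to its left, z up, the work surface at z = 0. Lengths are in mm, angles in rad, forces in N, time in s.
With the tool pointing down it reaches from about 275 to 1000 mm from the base axis. Payload 8.4 kg.
Tool frame: the origin (TCP) lies at the very end of the fingers, on their centre line; the grasp point (between the pads) lies 19 mm behind it; z points along the fingers, y is the line along which they close (so a half turn about z gives the same grasp; the last joint's range is limited). The gripper opens to 85 mm and grips with 20 to 120 N. Pads are 22 mm wide; open, the fingers measure 114 mm over their backs; the gripper's body (76 mm by 85 mm) begins 54 mm behind the grasp point. The pads swing forward as they close: fully open they stand 13 mm farther back than shut.
Start: joints at [1.252, 0.353, 1.633, -0, 1.155, -0.002], TCP at [194.703, 593.901, 231.281] pointing down, gripper open.
Joint ranges: [-2.63, 2.63], [-0.92, 2.1], [0.06, 2.66], [-1.3, 4.44], [0, 2.69], [-3.02, 3.02]. Speed limits (rad/s): [2.22, 2.22, 2.79, 3.14, 3.14, 3.14].

INTERFACE

Orientations are given as [roll, pitch, yaw] about the fixed x, y, z axes, in that order (R = Rz(yaw) Ry(pitch) Rx(roll)).
In Python, from rig import r, vision gives the robot as it stands. The module is installed in compiled form; this text tells all that it offers.
- The arm moves only by the tool play_rows, never from a script. Its argument "steps" is a list of rows, each an object with "delta_pos": the shift along the tool's x, y, z in cm, a list of three; "yaw": the turn about the tool's z in rad; "jaw": the opening in per cent of the stroke, from 0 (shut) to 100 (fully open). A call has exactly 8 rows; each row is the pose to reach, as a shift and turn from the pose commanded when the call began, along the tool's axes at that moment; what a row does not reach only later rows make up. A row lasts 1/10 s, in which the tool goes at most 50 mm and 8.59 degrees, less where a joint would pass 70% of its speed; a pose out of reach is approached as far as the arm can. A call with a gripper value outside its range is refused whole. The fingers move at their own pace and stop on an object; "grip_force" is the grip in N (left out, the last holds). Time passes only in rows, so rows that repeat a pose let the fingers close, or fill a call up. It gives the time, the measured TCP pose, the force, the opening and the grip force at its end, in the units of the state.
- r.sense(): the state, without advancing time (a new reading comes with each control period).
- vision.grab_frame(name): name is "scene" or "top" or "wrist"; returns (picture, depth): 480x640x3 uint8, red, green, blue; 480x640 float32, mm along the optical axis (not along the pixel's ray), 0 where there is no reading.
- vision.calibration(name): a dict with "mtx" (3x3 intrinsics, pixels), "extrinsics" (4x4, takes a point from camera to world coordinates). Camera axes: x right, y down, z forward; pixel columns grow to the right and rows downward; lengths in mm; the calibration is good to about 2 mm. A picture is of the moment at which its call begins: read the wrist's pose just before it. calibration takes no time and is no camera call; for the wrist camera it gives the pose at the moment of the call.
- r.sign_off(): hands the job in; it is judged then, once.
Trained networks look in the newest picture that a camera, given by its name, has taken for a name from the list of things; names that differ only in an ending like _2 or _b are one class to them, and where a whole thing is asked for, a point or a joint stands for the part that bears it (a point fixed in the world has none). Each returns a list of dicts, best first, with "conf" (0 to 1); they miss things now and then, are a little off and sometimes report something else, mostly with a low value. They report only what shows in the picture. A call takes as long as a camera call. They do not tell look-alikes from the thing itself.
- vision.cut_out(camera, thing): "region" (480x640 bool, what is visible of it) and "uv" ([column, row] in pixels, amid what is visible of it).
- vision.landmark_of(camera, thing): "uv" ([column, row] in pixels: a listed point, or the origin of a listed thing).
The state is a dict: "clock": time; "qpos": joint angles; "qvel": joint speeds; "joint_efforts": joint torques, N m; "eef_pos": TCP position; "tcp_rot": TCP orientation; "contact_force": force on the tool from outside, world axes, zero at the start; "wrist_torque": the same for the moment, N m; "opening": opening from 0.0 (shut) to 1.0 (fully open); "grasp_force": force on a finger pad.
Only numpy, scipy, OpenCV 4.12 (cv2) and the standard library are available. Lean on these libraries where they do the work, as an engineer would, in place of code of your own. Each camera call takes 0.05 s, during which the arm holds its last target. There are 200 camera calls.

## Working session

There is one attempt and no reset: what is moved stays moved. The work goes in short steps, Python scripts to look and compute and a tool call to move; the robot and the scene stay as the last step left them, time stands still between calls to the robot, and variables do not carry over. Pictures are saved under pics/ and viewed, at most 10 in all, crops included, and the job is handed in when it is done.

Besides the shell and the picture viewer there is one more tool, called by a JSON object that holds its "method" and its "body". play_rows: Moves the arm, as the interface text tells. Its arguments: {"type":"object","properties":{"steps":{"type":"array"},"grip_force":{"type":"number"}},"required":["steps"]}

```bash
mkdir -p pics
cat > h.py <<'E'
import numpy as np, cv2
from rig import r, vision
def w(cam,uv,z,cal=None):
    c=cal or vision.calibration(cam); K=np.array(c["mtx"]);T=np.array(c["extrinsics"])
    d=T[:3,:3]@np.linalg.inv(K)@np.array([uv[0],uv[1],1.]); o=T[:3,3]
    return o+d*(z-o[2])/d[2]
def wd(cam,uv,depth):
    c=vision.calibration(cam); K=np.array(c["mtx"]);T=np.array(c["extrinsics"])
    d=depth[int(round(uv[1])),int(round(uv[0]))]
    return T[:3,:3]@(np.linalg.inv(K)@np.array([uv[0],uv[1],1.])*d)+T[:3,3]
E
python3 - <<'E'
from h import *
np.set_printoptions(precision=1,suppress=True)
s=r.sense();print(s)
Z=dict(clamp=0,fixed_handle=38,grip_place=32.5,handle_pivot=23,handle_push=23,release_tab=70,pot_mid=32.5,lid_knob=88,board_top=9,bar_a=0,tin=0,hammer=0,pot_b=0,wedge=0,jar=0,driver=0)
for cam in("top","scene"):
    im,d=vision.grab_frame(cam);cv2.imwrite(f"pics/{cam}0.png",im[...,::-1])
    print(cam,vision.calibration(cam)["extrinsics"][:3,3] if hasattr(vision.calibration(cam)["extrinsics"],'shape') else '')
    for k,z in Z.items():
        for x in vision.landmark_of(cam,k)[:3]:
            print(k,round(x["conf"],2),np.array(x["uv"]),w(cam,x["uv"],z)[:2],wd(cam,x["uv"],d))
E
```

```text
{'clock': 0.0, 'qpos': array([ 1.3,  0.4,  1.6, -0. ,  1.2, -0. ]), 'qvel': array([-0., -0., -0.,  0.,  0., -0.]), 'joint_efforts': array([  0. , -60.5, -34.2,   0. ,   0. ,   0. ]), 'eef_pos': array([194.6, 593.4, 230.6]), 'tcp_rot': array([-3.1,  0. ,  2.8]), 'contact_force': array([ 0.9, -0.1, -1. ]), 'wrist_torque': array([-0., -0.,  0.]), 'grasp_force': 0.0, 'opening': 1.0037181276996057}
top [ 474.2  -37.2 1135.8]
clamp 0.74 [333.2 248.8] [559.1 -34.7] [556.7 -34.8  32.6]
clamp 0.5 [386.7 291.9] [ 445.9 -166.1] [ 446.8 -161.9   37.1]
fixed_handle 0.59 [364.9 227.1] [ 607.7 -114.9] [ 606.1 -114.    50.9]
grip_place 0.67 [292.3 251.6] [552.9  67.2] [547.7  60.3 105.6]
handle_pivot 0.94 [349.9 255.3] [539.8 -75.9] [539.  -75.5  36.2]
handle_push 0.93 [388.5 293.1] [ 443.4 -167.8] [ 443.9 -165.8   40. ]
release_tab 0.71 [395.9 288.2] [ 455.7 -180.2] [ 455.5 -182.4   53.7]
release_tab 0.43 [333.6 246.8] [558.7 -36. ] [561.2 -35.9  37.5]
pot_mid 0.56 [292.1 249.7] [557.6  67.6] [552.3  60.8 103.9]
lid_knob 0.88 [237.9 178.4] [730.  189.5] [741.  199.2  43. ]
lid_knob 0.67 [309.4 335.
[... 1367 characters left out ...]
5.9  37.7  70.8]
lid_knob 0.94 [435.9 235.4] [764.9 137.2] [749.9 180.9  47.2]
lid_knob 0.82 [329.4 214. ] [541.2  68.2] [549.2  55.5 100.8]
lid_knob 0.68 [251.9 212.4] [398.1 -23.3] [357.1  23.3  35.7]
board_top 0.75 [341.8 160.5] [400.4 347.7] [401.6 345.7  10.7]
board_top 0.66 [143.1 360.9] [ 435. -407.] [ 433.6 -406.1    6.9]
board_top 0.21 [229.7 282.3] [ 439.3 -159.4] [ 469.7 -189.6   53.9]
bar_a 0.88 [425.8 306.9] [812.   20.8] [816.8   6.5  16.8]
tin 0.75 [443.5 209.4] [706.4 327.4] [718.6 291.1  31. ]
pot_b 0.87 [391.1 211.1] [604.1 249.4] [629.1 194.7  50.1]
jar 0.94 [227.9 374.4] [ 581.4 -336.6] [ 600.7 -354.5   36.9]
driver 0.7 [145.7 361.8] [ 434.4 -401.9] [ 434.2 -401.8   -0.3]
```

Run:
```python
import cv2
im=cv2.imread("pics/top0.png");cv2.imwrite("pics/top0c.png",cv2.resize(im[140:380,140:500],None,fx=2.2,fy=2.2,interpolation=cv2.INTER_CUBIC))
im=cv2.imread("pics/scene0.png");cv2.imwrite("pics/scene0c.png",cv2.resize(im[120:400,110:510],None,fx=2,fy=2,interpolation=cv2.INTER_CUBIC))
```

```text
(no output)
```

View pics/top0c.png

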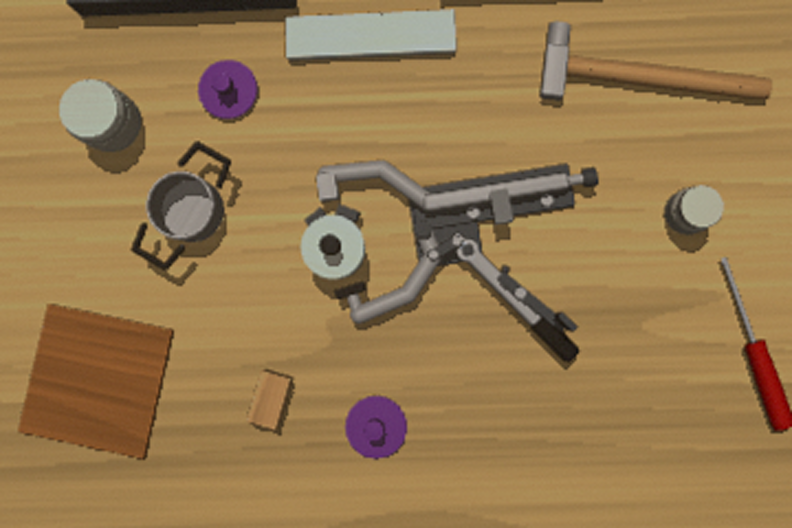

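View pics/scene0c.png

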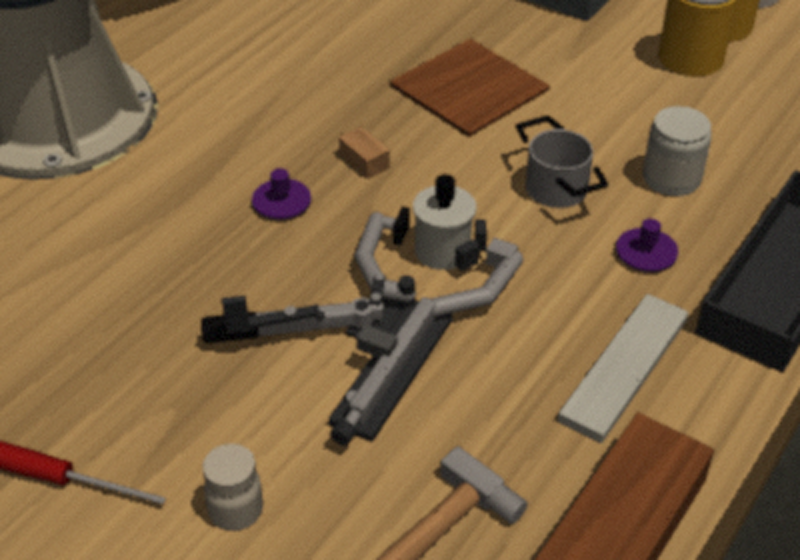

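The two purple lids are look-alikes, at about top (243,181) and (311,335). The aluminium lid with the black knob, on the pot at top (291,250), is the one meant. The square board is at top (182,313). Next I fit the clamp pose and plan the push.

```bash
cat > fit.py <<'E'
from h import *
from scipy.optimize import least_squares
np.set_printoptions(precision=1,suppress=True)
a=np.array([-np.sin(.95),-np.cos(.95)]); o=np.array([-np.cos(.95),np.sin(.95)])
P=np.array([-30,-45.5])
M=dict(clamp=[0,0],grip_place=[0,100],handle_pivot=P,handle_push=P+125*a+11*o)
D=dict(clamp=[[559.1,-34.7],[569.1,-29.6]],grip_place=[[552.9,67.2],[552.6,71.1]],handle_pivot=[[539.8,-75.9],[541.8,-77.6]],handle_push=[[443.4,-167.8],[442.5,-163.3]])
def C(p):return lambda m:p[:2]+np.array([[np.cos(p[2]),-np.sin(p[2])],[np.sin(p[2]),np.cos(p[2])]])@np.array(m)
f=lambda p:np.concatenate([C(p)(M[k])-np.array(d) for k in D for d in D[k]])
s=least_squares(f,[560,-33,.13],loss='soft_l1',f_scale=3);p=s.x
E
python3 - <<'E'
from fit import *
print(p[:2],round(p[2],3),f(p))
c=C(p)
print("fixed mid candidates",c([30,-90]))
for q in (0,.3,.6,.8,.95):
    t=.95-q; A=np.array([-np.sin(t),-np.cos(t)]);O=np.array([-np.cos(t),np.sin(t)])
    print(q,"face@135",c(P+135*A+9*O),"ctr+15",c(P+135*A+(9+15)*O),"tab",c(P+130*A))
t,s_=("top",[291.6,247.2]),("scene",[329.4,214.])
print("knob",w(*t,93),w(*s_,93))
print(r.sense()["eef_pos"],r.sense()["tcp_rot"])
E
```

```text
[565.  -31.2] 0.14 [ 5.9  3.5 -4.1 -1.6 -1.9  0.6 -1.6 -3.3  1.9 -4.6 -0.1 -2.9  0.2  9.1
  1.1  4.6]
fixed mid candidates [ 607.3 -116.1]
0 face@135 [ 437.7 -167.1] ctr+15 [ 427.4 -156.2] tab [ 447.6 -170.1]
0.3 face@135 [ 468.  -193.9] ctr+15 [ 454.9 -186.6] tab [ 478.3 -193.9]
0.6 face@135 [ 504.8 -210.6] ctr+15 [ 490.1 -207.5] tab [ 514.6 -207.6]
0.8 face@135 [ 531.4 -215.4] ctr+15 [ 516.4 -215.2] tab [ 540.4 -210.5]
0.95 face@135 [ 551.7 -215.4] ctr+15 [ 536.8 -217.5] tab [ 559.9 -209.2]
knob [559.   62.9  93. ] [544.3  63.3  93. ]
[194.7 593.9 231.3] [3.1 0.  2.8]
```

```bash
cat >> h.py <<'E'
from scipy.spatial.transform import Rotation as Rn
def go(pos,yaw=None,frm=None,rot=None):
    s=r.sense(); R=Rn.from_euler('xyz',rot if rot is not None else s["tcp_rot"]).as_matrix()
    d=R.T@(np.array(pos)-(frm if frm is not None else s["eef_pos"]))/10
    y0=np.arctan2(R[1,0],R[0,0])
    print("delta",d.round(2),"yaw",None if yaw is None else round(-((yaw-y0+np.pi)%(2*np.pi)-np.pi),3), "y0",round(y0,3))
E
python3 -c "
from h import *
go([405,-135,231],1.065)"
```

```text
delta [-4.269e+01 -6.271e+01  3.000e-02] yaw 1.76 y0 2.825
```

{"method": "play_rows", "body": {"steps": [{"delta_pos": [-42.7, -62.7, 0], "yaw": 1.76, "jaw": 0}, {"delta_pos": [-42.7, -62.7, 0], "yaw": 1.76, "jaw": 0}, {"delta_pos": [-42.7, -62.7, 0], "yaw": 1.76, "jaw": 0}, {"delta_pos": [-42.7, -62.7, 0], "yaw": 1.76, "jaw": 0}, {"delta_pos": [-42.7, -62.7, 0], "yaw": 1.76, "jaw": 0}, {"delta_pos": [-42.7, -62.7, 0], "yaw": 1.76, "jaw": 0}, {"delta_pos": [-42.7, -62.7, 0], "yaw": 1.76, "jaw": 0}, {"delta_pos": [-42.7, -62.7, 0], "yaw": 1.76, "jaw": 0}]}}

```text
clock: 2.5
eef_pos: [305.8, 207.9, 231.6]
tcp_rot: [3.141, -0.0, 1.619]
contact_force: [1.0, 0.1, 0.1]
opening: -0.002
grasp_force: 0.0
```

```bash
python3 -c "
from h import *
go([405,-135,231],1.065)"
```

```text
delta [-34.73   8.24   0.05] yaw 0.554 y0 1.619
```

{"method": "play_rows", "body": {"steps": [{"delta_pos": [-34.7, 8.2, 0], "yaw": 0.554, "jaw": 0}, {"delta_pos": [-34.7, 8.2, 0], "yaw": 0.554, "jaw": 0}, {"delta_pos": [-34.7, 8.2, 0], "yaw": 0.554, "jaw": 0}, {"delta_pos": [-34.7, 8.2, 0], "yaw": 0.554, "jaw": 0}, {"delta_pos": [-34.7, 8.2, 0], "yaw": 0.554, "jaw": 0}, {"delta_pos": [-34.7, 8.2, 0], "yaw": 0.554, "jaw": 0}, {"delta_pos": [-34.7, 8.2, 0], "yaw": 0.554, "jaw": 0}, {"delta_pos": [-34.7, 8.2, 0], "yaw": 0.554, "jaw": 0}]}}

```text
clock: 3.3
eef_pos: [407.8, -137.1, 231.8]
tcp_rot: [3.139, 0.001, 1.067]
contact_force: [0.4, 0.5, 0.9]
opening: -0.002
grasp_force: 0.0
```

Run:
```python
from h import *
np.set_printoptions(precision=1,suppress=True)
c=vision.calibration("wrist");im,d=vision.grab_frame("wrist");cv2.imwrite("pics/w1.png",im[...,::-1])
for k,z in dict(handle_push=23,release_tab=70,handle_pivot=23,fixed_handle=38).items():
    for x in vision.landmark_of("wrist",k)[:2]: print(k,round(x["conf"],2),np.array(x["uv"]),w("wrist",x["uv"],z,c))
print(r.sense()["eef_pos"],r.sense()["tcp_rot"])
go([405,-135,22],1.065)
```

```text
handle_push 0.71 [358.6 214.3] [ 443.4 -156.9   23. ]
handle_push 0.29 [549.5 296.4] [ 569.1 -319.    23. ]
release_tab 0.65 [401.8 243.2] [ 462.8 -184.    70. ]
handle_pivot 0.88 [426.2  78.8] [545.3 -81.6  23. ]
fixed_handle 0.72 [519.1  70.2] [ 608.2 -111.2   38. ]
[ 405.7 -131.3  231.2] [-3.1 -0.   1.1]
delta [-0.4  0.1 20.9] yaw 0.007 y0 1.072
```

View pics/w1.png

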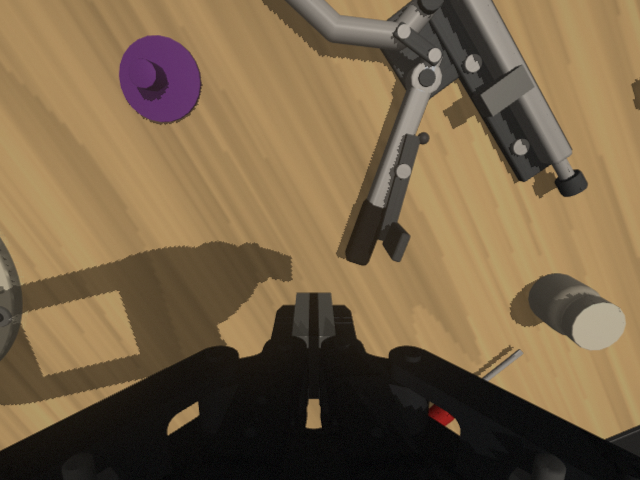

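{"method": "play_rows", "body": {"steps": [{"delta_pos": [0, 0, 5], "yaw": 0, "jaw": 0}, {"delta_pos": [0, 0, 10], "yaw": 0, "jaw": 0}, {"delta_pos": [0, 0, 14], "yaw": 0, "jaw": 0}, {"delta_pos": [0, 0, 18], "yaw": 0, "jaw": 0}, {"delta_pos": [0, 0, 20], "yaw": 0, "jaw": 0}, {"delta_pos": [0, 0, 20.9], "yaw": 0, "jaw": 0}, {"delta_pos": [0, 0, 20.9], "yaw": 0, "jaw": 0}, {"delta_pos": [0, 0, 20.9], "yaw": 0, "jaw": 0}]}}

```text
clock: 4.35
eef_pos: [406.9, -132.1, 23.2]
tcp_rot: [3.14, -0.0, 1.072]
contact_force: [-1.0, -0.0, 0.3]
opening: 0.0
grasp_force: 0.0
```

```bash
python3 -c "
from h import *
print(r.sense()['eef_pos'])
for p in ([427,-156,22],[455,-187,22],[490,-207,22],[516,-215,22],[530,-217,22]): go(p)"
```

```text
[ 406.9488485  -132.08158956   23.19618979]
delta [-1.14  2.9   0.12] yaw None y0 1.072
delta [-2.52  6.85  0.13] yaw None y0 1.072
delta [-2.61 10.88  0.13] yaw None y0 1.072
delta [-2.06 13.54  0.13] yaw None y0 1.072
delta [-1.57 14.87  0.14] yaw None y0 1.072
```

{"method": "play_rows", "body": {"steps": [{"delta_pos": [-0.8, 1.5, 0.1], "yaw": 0, "jaw": 0}, {"delta_pos": [-1.14, 2.9, 0.1], "yaw": 0, "jaw": 0}, {"delta_pos": [-1.6, 4.2, 0.1], "yaw": 0, "jaw": 0}, {"delta_pos": [-2.1, 5.5, 0.1], "yaw": 0, "jaw": 0}, {"delta_pos": [-2.5, 6.8, 0.1], "yaw": 0, "jaw": 0}, {"delta_pos": [-2.6, 8.2, 0.1], "yaw": 0, "jaw": 0}, {"delta_pos": [-2.6, 9.5, 0.1], "yaw": 0, "jaw": 0}, {"delta_pos": [-2.6, 10.8, 0.1], "yaw": 0, "jaw": 0}]}}

```text
clock: 5.15
eef_pos: [488.3, -207.0, 20.9]
tcp_rot: [-3.139, 0.0, 1.071]
contact_force: [-6.5, 3.2, 3.2]
opening: -0.004
grasp_force: 0.0
```

```bash
python3 -c "
from h import *
print(r.sense()['eef_pos'],r.sense()['contact_force'])
for p in ([516,-215,22],[524,-216,22],[531,-217,22]): go(p,frm=[490,-207,22])"
```

```text
[ 488.25987787 -206.9572604    20.9317554 ] [-6.54226465  3.24579133  3.2018139 ]
delta [ 0.54  2.67 -0.01] yaw None y0 1.071
delta [ 0.84  3.42 -0.01] yaw None y0 1.071
delta [ 1.09  4.08 -0.01] yaw None y0 1.071
```

{"method": "play_rows", "body": {"steps": [{"delta_pos": [0.15, 0.7, 0], "yaw": 0, "jaw": 0}, {"delta_pos": [0.3, 1.4, 0], "yaw": 0, "jaw": 0}, {"delta_pos": [0.4, 2.0, 0], "yaw": 0, "jaw": 0}, {"delta_pos": [0.55, 2.6, 0], "yaw": 0, "jaw": 0}, {"delta_pos": [0.7, 3.0, 0], "yaw": 0, "jaw": 0}, {"delta_pos": [0.85, 3.4, 0], "yaw": 0, "jaw": 0}, {"delta_pos": [1.0, 3.8, 0], "yaw": 0, "jaw": 0}, {"delta_pos": [1.0, 3.8, 0], "yaw": 0, "jaw": 0}]}}

```text
clock: 5.95
eef_pos: [527.5, -216.7, 21.4]
tcp_rot: [3.141, -0.0, 1.071]
contact_force: [-0.1, 0.1, 0.1]
opening: -0.002
grasp_force: 0.0
```

Run:
```python
from h import *
print(r.sense()['eef_pos'],r.sense()['contact_force'])
c=vision.calibration("wrist");im,d=vision.grab_frame("scene");cv2.imwrite("pics/s2.png",cv2.resize(im[180:340,190:410,::-1],None,fx=3,fy=3))
```

```text
[ 527.5405454  -216.66854694   21.41546817] [-0.0810772   0.13307994  0.07719603]
```

View pics/s2.png

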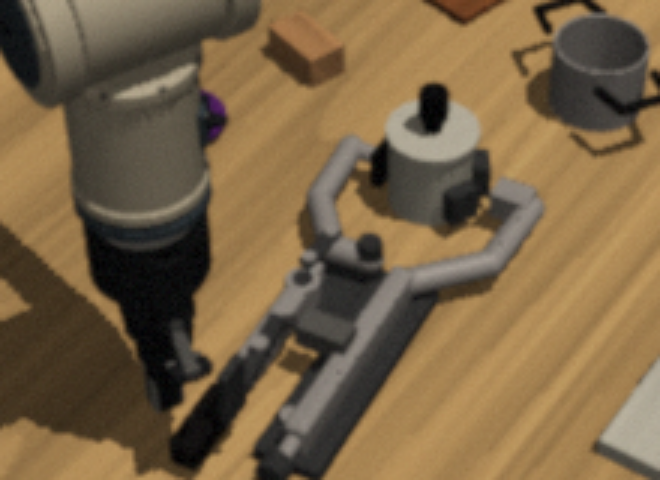

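The handle has snapped home: the bars are parallel and the finger carries no force. I back off, rise and move over the pot.

{"method": "play_rows", "body": {"steps": [{"delta_pos": [0, -2, 0], "yaw": 0, "jaw": 0}, {"delta_pos": [0, -4.5, 0], "yaw": 0, "jaw": 0}, {"delta_pos": [0, -5, -4], "yaw": 0, "jaw": 0}, {"delta_pos": [0, -5, -8], "yaw": 0, "jaw": 30}, {"delta_pos": [0, -5, -13], "yaw": 0, "jaw": 60}, {"delta_pos": [0, -5, -18], "yaw": 0, "jaw": 60}, {"delta_pos": [0, -5, -20], "yaw": 0, "jaw": 60}, {"delta_pos": [0, -5, -20], "yaw": 0, "jaw": 60}]}}

```text
clock: 6.8
eef_pos: [484.5, -193.2, 225.0]
tcp_rot: [3.135, -0.001, 1.071]
contact_force: [0.1, -0.3, -0.3]
opening: 0.604
grasp_force: 0.0
```

Run:
```python
from h import *
print(r.sense()['eef_pos'])
go([470,65,220],1.6)
```

```text
[ 484.53594272 -193.24942996  224.95855959]
delta [ 21.97 -13.66   0.42] yaw -0.529 y0 1.071
```

Run:
```python
from h import *
go([552,-25,225],1.6)
```

```text
delta [18.   -2.15 -0.  ] yaw -0.529 y0 1.071
```

{"method": "play_rows", "body": {"steps": [{"delta_pos": [4, -0.5, 0], "yaw": -0.13, "jaw": 60}, {"delta_pos": [8, -1, 0], "yaw": -0.26, "jaw": 60}, {"delta_pos": [12, -1.5, 0], "yaw": -0.4, "jaw": 60}, {"delta_pos": [16, -2, 0], "yaw": -0.529, "jaw": 60}, {"delta_pos": [18, -2.15, 0], "yaw": -0.529, "jaw": 60}, {"delta_pos": [18, -2.15, 0], "yaw": -0.529, "jaw": 60}, {"delta_pos": [18, -2.15, 0], "yaw": -0.529, "jaw": 60}, {"delta_pos": [18, -2.15, 0], "yaw": -0.529, "jaw": 60}]}}

```text
clock: 7.6
eef_pos: [549.4, -25.1, 220.5]
tcp_rot: [-3.14, 0.0, 1.599]
contact_force: [-0.6, -0.7, -0.5]
opening: 0.604
grasp_force: 0.0
```

Run:
```python
from h import *
from fit import *
c=vision.calibration("wrist");im,d=vision.grab_frame("wrist");cv2.imwrite("pics/w3.png",im[...,::-1])
for k,z in dict(lid_knob=93,pot_mid=32.5).items():
    for x in vision.landmark_of("wrist",k)[:2]: print(k,round(x["conf"],2),np.array(x["uv"]),w("wrist",x["uv"],z,c),wd("wrist",x["uv"],d))
for x in vision.cut_out("wrist","lid_knob")[:2]:
    R=x["region"]; K=np.array(c["mtx"]);T=np.array(c["extrinsics"])
    v,u=np.nonzero(R&(d>0)); dd=d[v,u]
    X=(np.linalg.inv(K)@np.stack([u,v,np.ones_like(u)]).astype(float)*dd).T@T[:3,:3].T+T[:3,3]
    k=X[X[:,2]>98]; e=X[(X[:,2]<75)&(X[:,2]>62)]
    print(x["conf"],x["uv"],len(X),"knobtop",np.median(k,0) if len(k) else None,k[:,2].max() if len(k) else X[:,2].max(),(k.min(0),k.max(0)) if len(k) else '')
    if len(e):print("disc",(e.min(0)+e.max(0))/2,e.max(0)-e.min(0),np.median(e[:,2]))
print(C(p)([0,100]),r.sense()["eef_pos"])
```

```text
lid_knob 0.86 [ 66.9 148.2] [381.5  32.1  93. ] [352.5  29.7  45.2]
lid_knob 0.79 [324.8  98.3] [553.7  68.5  93. ] [553.9  67.2 106.4]
0.57 [325.0, 98.1] 8060 knobtop [552.9  69.8 105.2] 107.52913406895797 (array([542.3,  59. ,  98.3]), array([563.5,  80.5, 107.5]))
disc [553.   70.   69.3] [69.6 69.   5.4] 69.12489796949359
0.57 [83.6, 144.3] 5200 knobtop None 48.01457314250962 
[551.   67.8] [550.  -25.1 221.2]
```

View pics/w3.png

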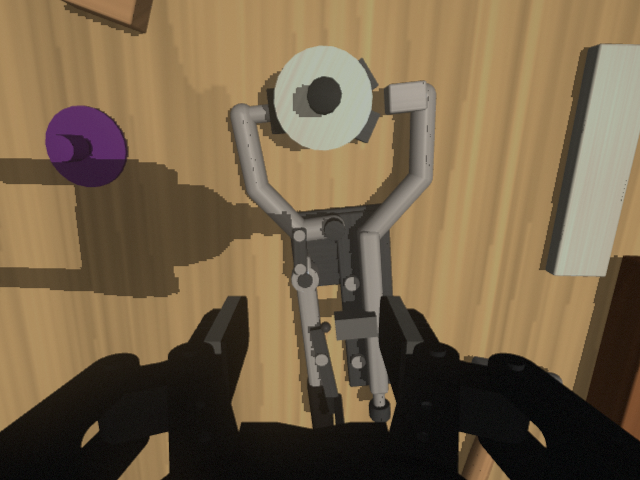

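The picture shows the pot held between pad and V-jaw, with the lid knob at (324,96), which is world (553,70). I approach from above.

Run:
```python
from h import *
s=r.sense();print(s['eef_pos'],s['tcp_rot']);go([553,70,160],1.6);go([553,70,77],1.6)
```

```text
[549.989931   -25.12847214 221.24351901] [-3.14148956e+00  1.02083131e-04  1.59846716e+00]
delta [9.5  0.56 6.12] yaw -0.002 y0 1.598
delta [ 9.5   0.57 14.42] yaw -0.002 y0 1.598
```

{"method": "play_rows", "body": {"steps": [{"delta_pos": [4, 0.2, 0], "yaw": 0, "jaw": 60}, {"delta_pos": [8, 0.4, 2], "yaw": 0, "jaw": 60}, {"delta_pos": [9.5, 0.56, 4], "yaw": 0, "jaw": 60}, {"delta_pos": [9.5, 0.56, 6.5], "yaw": 0, "jaw": 60}, {"delta_pos": [9.5, 0.56, 9], "yaw": 0, "jaw": 60}, {"delta_pos": [9.5, 0.56, 12], "yaw": 0, "jaw": 60}, {"delta_pos": [9.5, 0.56, 14], "yaw": 0, "jaw": 60}, {"delta_pos": [9.5, 0.56, 14.4], "yaw": 0, "jaw": 60}]}}

```text
clock: 8.6
eef_pos: [551.5, 70.2, 75.1]
tcp_rot: [-3.138, 0.0, 1.599]
contact_force: [-0.2, -0.5, 0.6]
opening: 0.602
grasp_force: 0.0
```

{"method": "play_rows", "body": {"steps": [{"delta_pos": [0, 0, 0], "yaw": 0, "jaw": 60}, {"delta_pos": [0, 0, 0], "yaw": 0, "jaw": 45}, {"delta_pos": [0, 0, 0], "yaw": 0, "jaw": 35}, {"delta_pos": [0, 0, 0], "yaw": 0, "jaw": 28}, {"delta_pos": [0, 0, 0], "yaw": 0, "jaw": 20}, {"delta_pos": [0, 0, 0], "yaw": 0, "jaw": 10}, {"delta_pos": [0, 0, 0], "yaw": 0, "jaw": 10}, {"delta_pos": [0, 0, 0], "yaw": 0, "jaw": 10}], "grip_force": 30}}

```text
clock: 9.4
eef_pos: [553.7, 70.9, 78.3]
tcp_rot: [3.14, -0.0, 1.6]
contact_force: [-0.0, -0.8, 5.2]
opening: 0.244
grasp_force: 29.2
```

{"method": "play_rows", "body": {"steps": [{"delta_pos": [0, 0, -0.5], "yaw": 0, "jaw": 10}, {"delta_pos": [0, 0, -1], "yaw": 0, "jaw": 10}, {"delta_pos": [0, 0, -1.7], "yaw": 0, "jaw": 10}, {"delta_pos": [0, 0, -3], "yaw": 0, "jaw": 10}, {"delta_pos": [0, 0, -5], "yaw": 0, "jaw": 10}, {"delta_pos": [0, 0, -8], "yaw": 0, "jaw": 10}, {"delta_pos": [0, 0, -10], "yaw": 0, "jaw": 10}, {"delta_pos": [0, 0, -10], "yaw": 0, "jaw": 10}], "grip_force": 40}}

```text
clock: 10.2
eef_pos: [555.2, 71.1, 181.0]
tcp_rot: [3.136, -0.001, 1.6]
contact_force: [0.4, 0.4, -2.1]
opening: 0.242
grasp_force: 39.2
```

Run:
```python
from h import *
np.set_printoptions(precision=1,suppress=True)
for cam in("top","scene"):
    im,d=vision.grab_frame(cam)
    cv2.imwrite(f"pics/{cam}4.png",im[...,::-1])
    for x in vision.cut_out(cam,"board_top")[:3]:
        R=x["region"].astype(np.uint8);cs,_=cv2.findContours(R,cv2.RETR_EXTERNAL,cv2.CHAIN_APPROX_NONE)
        c=max(cs,key=cv2.contourArea)[:,0]
        X=np.array([w(cam,u,9)[:2] for u in c],np.float32); print(cam,round(x["conf"],2),x["uv"],cv2.minAreaRect(X))
s=r.sense();print(s['eef_pos'],s['contact_force'])
go([404,349,178],1.6+.6)
```

```text
top 0.94 [176.8, 313.6] ((411.6990661621094, 366.9818115234375), (119.51813507080078, 152.7301788330078), 78.76937103271484)
scene 0.88 [357.1, 163.1] ((472.7524108886719, 346.3853454589844), (57.2009391784668, 137.7275390625), 1.4620401859283447)
scene 0.74 [330.2, 230.0] ((538.779541015625, 91.38504028320312), (65.66053771972656, 129.920654296875), 33.76466369628906)
[552.3  70.8 176.4] [ 0.2 -0.6 -0.8]
delta [ 28.2 -14.   -0.1] yaw -0.6 y0 1.6
```

Run:
```python
from h import *
go([450,250,200],2.0)
```

```text
delta [18.21 -9.71 -2.35] yaw -0.4 y0 1.6
```

{"method": "play_rows", "body": {"steps": [{"delta_pos": [2, -1, -2.3], "yaw": -0.05, "jaw": 10}, {"delta_pos": [5, -2.5, -2.3], "yaw": -0.1, "jaw": 10}, {"delta_pos": [8.5, -4.5, -2.3], "yaw": -0.2, "jaw": 10}, {"delta_pos": [12, -6.5, -2.3], "yaw": -0.3, "jaw": 10}, {"delta_pos": [15, -8, -2.3], "yaw": -0.35, "jaw": 10}, {"delta_pos": [17, -9, -2.3], "yaw": -0.4, "jaw": 10}, {"delta_pos": [18.2, -9.7, -2.3], "yaw": -0.4, "jaw": 10}, {"delta_pos": [18.2, -9.7, -2.3], "yaw": -0.4, "jaw": 10}]}}

```text
clock: 11.2
eef_pos: [449.8, 250.7, 199.4]
tcp_rot: [-3.14, -0.0, 2.0]
contact_force: [-1.4, -0.6, -1.6]
opening: 0.236
grasp_force: 39.4
```

Run:
```python
from h import *
np.set_printoptions(precision=1,suppress=True)
c=vision.calibration("wrist");im,d=vision.grab_frame("wrist");cv2.imwrite("pics/w5.png",im[...,::-1])
K=np.array(c["mtx"]);T=np.array(c["extrinsics"])
for x in vision.landmark_of("wrist","board_top")[:2]: print(x["conf"],x["uv"],w("wrist",x["uv"],9,c))
for x in vision.cut_out("wrist","board_top")[:2]:
    v,u=np.nonzero(x["region"]); X=np.array([w("wrist",q,9,c)[:2] for q in zip(u[::5],v[::5])],np.float32)
    print(x["conf"],x["uv"],cv2.minAreaRect(X),cv2.boxPoints(cv2.minAreaRect(X)))
s=r.sense();print(s['eef_pos'],s['grasp_force'])
```

```text
0.69 [316.9, 82.9] [406.7 352.2   9. ]
0.7 [320.3, 85.3] ((406.67059326171875, 351.366943359375), (149.77801513671875, 150.5635986328125), 77.40309143066406) [[316.9 294.7]
 [463.8 261.9]
 [496.5 408. ]
 [349.5 440.9]]
[451.1 249.2 199.9] 39.41571189556271
```

View pics/w5.png

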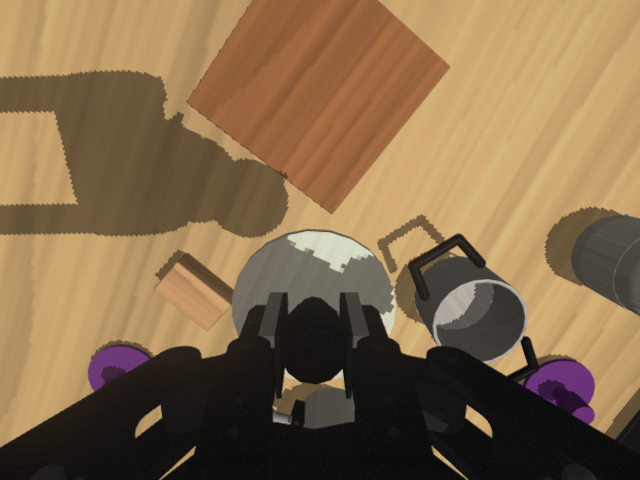

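Lid held; board centre at (406.6,351.5), fitted as 150×150. I move over it.

Run:
```python
from h import *
go([406.6,351.5,200],2.2,frm=[450.5,250,200]);go([406.6,351.5,37],2.2,frm=[450.5,250,200])
```

```text
delta [11.06  0.22 -0.  ] yaw -0.201 y0 1.999
delta [11.06  0.23 16.3 ] yaw -0.201 y0 1.999
```

{"method": "play_rows", "body": {"steps": [{"delta_pos": [4, 0.1, 0], "yaw": 0, "jaw": 10}, {"delta_pos": [8, 0.2, 2], "yaw": 0, "jaw": 10}, {"delta_pos": [11.0, 0.2, 5], "yaw": 0, "jaw": 10}, {"delta_pos": [11.05, 0.2, 8], "yaw": 0, "jaw": 10}, {"delta_pos": [11.05, 0.2, 11], "yaw": 0, "jaw": 10}, {"delta_pos": [11.05, 0.2, 14], "yaw": 0, "jaw": 10}, {"delta_pos": [11.05, 0.2, 15.5], "yaw": 0, "jaw": 10}, {"delta_pos": [11.05, 0.2, 16.3], "yaw": 0, "jaw": 10}]}}

```text
clock: 12.15
eef_pos: [406.8, 349.8, 35.6]
tcp_rot: [-3.139, 0.001, 1.998]
contact_force: [0.4, 0.1, -1.3]
opening: 0.238
grasp_force: 39.4
```

{"method": "play_rows", "body": {"steps": [{"delta_pos": [0, 0, 0], "yaw": 0, "jaw": 10}, {"delta_pos": [0, 0, 0.2], "yaw": 0, "jaw": 10}, {"delta_pos": [0, 0, 0.3], "yaw": 0, "jaw": 10}, {"delta_pos": [0, 0, 0.4], "yaw": 0, "jaw": 10}, {"delta_pos": [0, 0, 0.5], "yaw": 0, "jaw": 10}, {"delta_pos": [0, 0, 0.6], "yaw": 0, "jaw": 10}, {"delta_pos": [0, 0, 0.7], "yaw": 0, "jaw": 10}, {"delta_pos": [0, 0, 0.7], "yaw": 0, "jaw": 10}]}}

```text
clock: 12.95
eef_pos: [406.6, 351.3, 30.2]
tcp_rot: [-3.141, 0.0, 2.0]
contact_force: [-0.4, -0.2, -1.2]
opening: 0.24
grasp_force: 39.4
```

{"method": "play_rows", "body": {"steps": [{"delta_pos": [0, 0, 0.1], "yaw": 0, "jaw": 10}, {"delta_pos": [0, 0, 0.1], "yaw": 0, "jaw": 10}, {"delta_pos": [0, 0, 0.2], "yaw": 0, "jaw": 10}, {"delta_pos": [0, 0, 0.2], "yaw": 0, "jaw": 10}, {"delta_pos": [0, 0, 0.25], "yaw": 0, "jaw": 10}, {"delta_pos": [0, 0, 0.25], "yaw": 0, "jaw": 10}, {"delta_pos": [0, 0, 0.25], "yaw": 0, "jaw": 10}, {"delta_pos": [0, 0, 0.25], "yaw": 0, "jaw": 10}]}}

```text
clock: 13.75
eef_pos: [406.8, 351.4, 28.4]
tcp_rot: [3.141, -0.0, 2.0]
contact_force: [-1.7, -1.4, 8.9]
opening: 0.24
grasp_force: 40.4
```

Contact at 9 N, so the lid is on the board. I open gently and rise.

{"method": "play_rows", "body": {"steps": [{"delta_pos": [0, 0, 0], "yaw": 0, "jaw": 24}, {"delta_pos": [0, 0, 0], "yaw": 0, "jaw": 28}, {"delta_pos": [0, 0, -0.1], "yaw": 0, "jaw": 35}, {"delta_pos": [0, 0, -0.3], "yaw": 0, "jaw": 50}, {"delta_pos": [0, 0, -1.0], "yaw": 0, "jaw": 60}, {"delta_pos": [0, 0, -3], "yaw": 0, "jaw": 60}, {"delta_pos": [0, 0, -6], "yaw": 0, "jaw": 60}, {"delta_pos": [0, 0, -10], "yaw": 0, "jaw": 60}]}}

```text
clock: 14.55
eef_pos: [405.9, 350.5, 128.0]
tcp_rot: [-3.139, 0.001, 2.0]
contact_force: [1.2, 0.3, 0.7]
opening: 0.602
grasp_force: 0.0
```

{"method": "play_rows", "body": {"steps": [{"delta_pos": [-3, 0, -4], "yaw": 0, "jaw": 60}, {"delta_pos": [-6, 0, -7], "yaw": 0, "jaw": 60}, {"delta_pos": [-9, 0, -8], "yaw": 0, "jaw": 60}, {"delta_pos": [-11, 0, -8], "yaw": 0, "jaw": 60}, {"delta_pos": [-12, 0, -8], "yaw": 0, "jaw": 60}, {"delta_pos": [-12, 0, -8], "yaw": 0, "jaw": 30}, {"delta_pos": [-12, 0, -8], "yaw": 0, "jaw": 0}, {"delta_pos": [-12, 0, -8], "yaw": 0, "jaw": 0}]}}

```text
clock: 15.35
eef_pos: [456.2, 242.8, 207.4]
tcp_rot: [-3.141, -0.0, 2.0]
contact_force: [0.2, -0.9, 0.9]
opening: 0.095
grasp_force: 0.0
```

Run:
```python
from h import *
np.set_printoptions(precision=1,suppress=True)
c=vision.calibration("wrist");im,d=vision.grab_frame("wrist")
K=np.array(c["mtx"]);T=np.array(c["extrinsics"])
for x in vision.landmark_of("wrist","lid_knob")[:3]: print(x["conf"],x["uv"],w("wrist",x["uv"],43,c),wd("wrist",x["uv"],d))
im2,_=vision.grab_frame("top")
for x in vision.landmark_of("top","release_tab")[:2]: print("tab",x["conf"],x["uv"],w("top",x["uv"],70))
cv2.imwrite("pics/b6.png",np.hstack([im[:,:,::-1],cv2.resize(im2[150:390,150:230,::-1],(160,480))]))
s=r.sense();print(s['eef_pos'])
```

```text
0.85 [314.0, 67.7] [408.1 350.   43. ] [408.8 348.3  54.9]
0.75 [108.9, 378.2] [347.3  37.6  43. ] [347.8  38.7  44.4]
0.72 [568.1, 396.2] [736.  194.7  43. ] [733.  195.9  46.1]
tab 0.66 [403.7, 236.8] [ 577.4 -204.3   70. ]
[456.3 242.7 207.6]
```

View pics/b6.png

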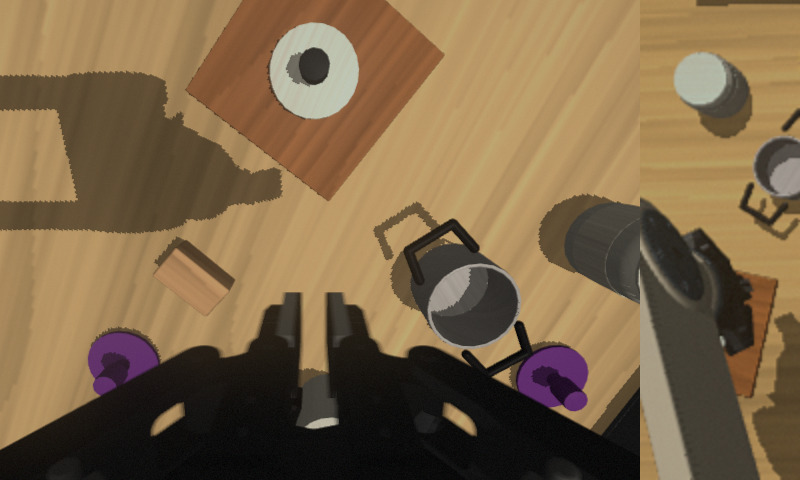

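The lid sits knob up at (314,68), centred on the board. Next is the release tab, so I move to view it.

Run:
```python
from h import *
go([588,-285,220],1.71)
```

```text
delta [-53.46 -10.02  -1.24] yaw 0.291 y0 2.001
```

{"method": "play_rows", "body": {"steps": [{"delta_pos": [-53.5, -10, -1.2], "yaw": 0.291, "jaw": 0}, {"delta_pos": [-53.5, -10, -1.2], "yaw": 0.291, "jaw": 0}, {"delta_pos": [-53.5, -10, -1.2], "yaw": 0.291, "jaw": 0}, {"delta_pos": [-53.5, -10, -1.2], "yaw": 0.291, "jaw": 0}, {"delta_pos": [-53.5, -10, -1.2], "yaw": 0.291, "jaw": 0}, {"delta_pos": [-53.5, -10, -1.2], "yaw": 0.291, "jaw": 0}, {"delta_pos": [-53.5, -10, -1.2], "yaw": 0.291, "jaw": 0}, {"delta_pos": [-53.5, -10, -1.2], "yaw": 0.291, "jaw": 0}]}}

```text
clock: 16.35
eef_pos: [553.6, -147.7, 216.7]
tcp_rot: [3.141, -0.0, 1.709]
contact_force: [0.6, 1.5, -1.3]
opening: -0.001
grasp_force: 0.0
```

Run:
```python
from h import *
go([588,-285,220],1.71)
```

```text
delta [-14.07   1.51  -0.34] yaw -0.001 y0 1.709
```

{"method": "play_rows", "body": {"steps": [{"delta_pos": [-4, 0.5, 0], "yaw": 0, "jaw": 0}, {"delta_pos": [-8, 1, 0], "yaw": 0, "jaw": 0}, {"delta_pos": [-12, 1.5, 0], "yaw": 0, "jaw": 0}, {"delta_pos": [-14, 1.5, -0.3], "yaw": 0, "jaw": 0}, {"delta_pos": [-14, 1.5, -0.3], "yaw": 0, "jaw": 0}, {"delta_pos": [-14, 1.5, -0.3], "yaw": 0, "jaw": 0}, {"delta_pos": [-14, 1.5, -0.3], "yaw": 0, "jaw": 0}, {"delta_pos": [-14, 1.5, -0.3], "yaw": 0, "jaw": 0}]}}

```text
clock: 17.15
eef_pos: [587.4, -281.0, 219.7]
tcp_rot: [-3.141, -0.0, 1.71]
contact_force: [-0.2, 0.6, -0.6]
opening: 0.003
grasp_force: 0.0
```

Run:
```python
from h import *
np.set_printoptions(precision=1,suppress=True)
c=vision.calibration("wrist");im,d=vision.grab_frame("wrist");cv2.imwrite("pics/w7.png",im[...,::-1])
K=np.array(c["mtx"]);T=np.array(c["extrinsics"])
for k,z in dict(release_tab=70,handle_push=23,fixed_handle=38,pot_mid=32.5).items():
  for x in vision.landmark_of("wrist",k)[:2]: print(k,x["conf"],x["uv"],w("wrist",x["uv"],z,c),wd("wrist",x["uv"],d))
v,u=np.nonzero(d>0); X=(np.linalg.inv(K)@np.stack([u,v,np.ones_like(u)]).astype(float)*d[v,u]).T@T[:3,:3].T+T[:3,3]
m=(abs(X[:,0]-570)<50)&(abs(X[:,1]+205)<40)&(X[:,2]>76)&(X[:,2]<95)
print("tab top",m.sum(),cv2.minAreaRect(X[m][:,:2].astype(np.float32)),np.median(X[m],0))
m=(abs(X[:,0]-600)<60)&(abs(X[:,1]+205)<60)&(X[:,2]>30)&(X[:,2]<76)
print(X[m].max(0))
s=r.sense();print(s['eef_pos'])
```

```text
release_tab 0.89 [320.5, 126.9] [ 581.8 -204.9   70. ] [ 581.8 -205.6   81.6]
handle_push 0.78 [279.2, 123.3] [ 548.2 -205.9   23. ] [ 546.4 -206.2   -0.4]
fixed_handle 0.75 [374.8, 4.3] [ 609.4 -113.3   38. ] [ 609.8 -113.9   37.4]
fixed_handle 0.18 [295.7, 268.3] [ 577.9 -325.    38. ] [ 578.  -314.5   70.3]
tab top 417 ((578.4331665039062, -206.84158325195312), (7.687791347503662, 23.231487274169922), 7.8789215087890625) [ 578.3 -206.6   82.4]
[ 632.  -145.    48.4]
[ 587.5 -282.   219.7]
```

View pics/w7.png

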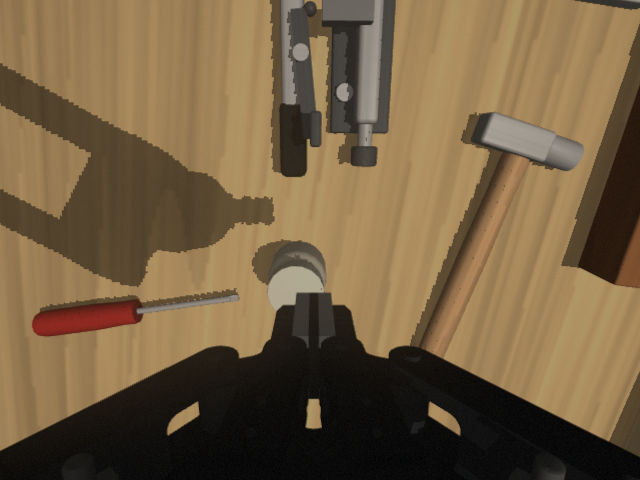

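The picture shows the pliers locked, with the tab at (316,128), which is world (578,-207). I descend on its inner side.

Run:
```python
from h import *
go([617,-202,220],1.71);go([617,-202,62],1.71)
```

```text
delta [ 7.51  4.02 -0.03] yaw -0.001 y0 1.709
delta [ 7.52  4.02 15.77] yaw -0.001 y0 1.709
```

{"method": "play_rows", "body": {"steps": [{"delta_pos": [3.5, 2, 0], "yaw": 0, "jaw": 0}, {"delta_pos": [7, 4, 0], "yaw": 0, "jaw": 0}, {"delta_pos": [7.5, 4, 2], "yaw": 0, "jaw": 0}, {"delta_pos": [7.5, 4, 5], "yaw": 0, "jaw": 0}, {"delta_pos": [7.5, 4, 9], "yaw": 0, "jaw": 0}, {"delta_pos": [7.5, 4, 13], "yaw": 0, "jaw": 0}, {"delta_pos": [7.5, 4, 15.5], "yaw": 0, "jaw": 0}, {"delta_pos": [7.5, 4, 15.8], "yaw": 0, "jaw": 0}]}}

```text
clock: 18.2
eef_pos: [614.3, -201.7, 58.1]
tcp_rot: [-3.136, -0.003, 1.709]
contact_force: [-0.1, -0.5, 0.0]
opening: -0.003
grasp_force: 0.0
```

{"method": "play_rows", "body": {"steps": [{"delta_pos": [0, -1, 0], "yaw": 0, "jaw": 0}, {"delta_pos": [0, -1.8, 0], "yaw": 0, "jaw": 0}, {"delta_pos": [0, -2.3, 0], "yaw": 0, "jaw": 0}, {"delta_pos": [0, -2.8, 0], "yaw": 0, "jaw": 0}, {"delta_pos": [0, -3.3, 0], "yaw": 0, "jaw": 0}, {"delta_pos": [0, -3.8, 0], "yaw": 0, "jaw": 0}, {"delta_pos": [0, -4.2, 0], "yaw": 0, "jaw": 0}, {"delta_pos": [0, -4.5, 0], "yaw": 0, "jaw": 0}]}}

```text
clock: 19.0
eef_pos: [571.8, -208.9, 61.7]
tcp_rot: [-3.141, -0.0, 1.709]
contact_force: [2.2, -1.1, 0.2]
opening: 0.003
grasp_force: 1.0
```

Contact, with about 25 mm of tab travel so far. I keep going.

{"method": "play_rows", "body": {"steps": [{"delta_pos": [0, -0.4, 0], "yaw": 0, "jaw": 0}, {"delta_pos": [0, -0.8, 0], "yaw": 0, "jaw": 0}, {"delta_pos": [0, -1.2, 0], "yaw": 0, "jaw": 0}, {"delta_pos": [0, -1.6, 0], "yaw": 0, "jaw": 0}, {"delta_pos": [0, -2.0, 0], "yaw": 0, "jaw": 0}, {"delta_pos": [0, -2.2, 0], "yaw": 0, "jaw": 0}, {"delta_pos": [0, -2.2, 0], "yaw": 0, "jaw": 0}, {"delta_pos": [0, -2.2, 0], "yaw": 0, "jaw": 0}]}}

```text
clock: 19.8
eef_pos: [550.5, -211.9, 61.7]
tcp_rot: [3.141, 0.0, 1.709]
contact_force: [-0.6, 0.7, -0.1]
opening: 0.003
grasp_force: 0.0
```

{"method": "play_rows", "body": {"steps": [{"delta_pos": [0, 1, 0], "yaw": 0, "jaw": 0}, {"delta_pos": [0, 2, -1], "yaw": 0, "jaw": 0}, {"delta_pos": [0, 2.5, -4], "yaw": 0, "jaw": 0}, {"delta_pos": [0, 2.5, -8], "yaw": 0, "jaw": 0}, {"delta_pos": [-3, 2.5, -12], "yaw": 0, "jaw": 0}, {"delta_pos": [-6, 2.5, -16], "yaw": 0, "jaw": 0}, {"delta_pos": [-8, 2.5, -16], "yaw": 0, "jaw": 0}, {"delta_pos": [-8, 2.5, -16], "yaw": 0, "jaw": 0}]}}

```text
clock: 20.6
eef_pos: [587.9, -290.3, 223.7]
tcp_rot: [3.138, 0.003, 1.707]
contact_force: [0.1, 1.1, -0.6]
opening: -0.004
grasp_force: 0.0
```

Run:
```python
from h import *
np.set_printoptions(precision=1,suppress=True)
im,d=vision.grab_frame("scene");cv2.imwrite("pics/s8.png",cv2.resize(im[120:400,110:510,::-1],None,fx=2,fy=2))
print(vision.landmark_of("scene","release_tab")[:1])
```

```text
[{'uv': [224.4, 275.4], 'conf': 0.87}]
```

View pics/s8.png

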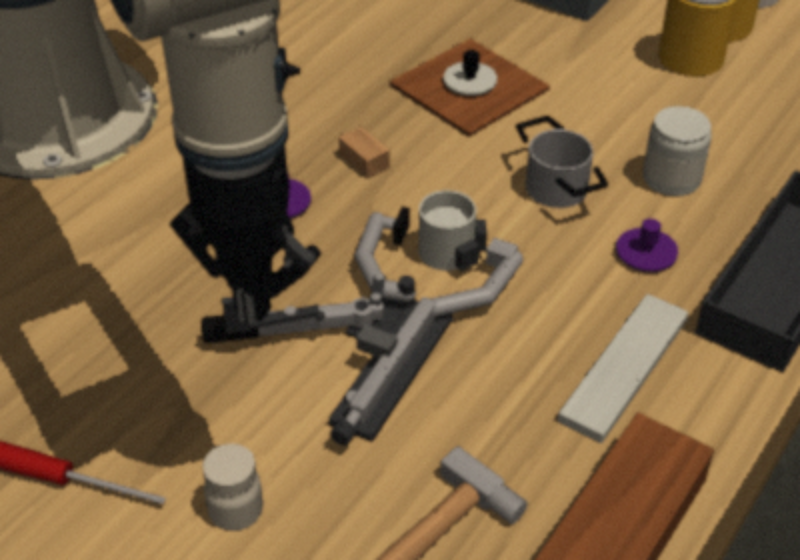

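The scene shows the pliers wide open, the pot free at (445,230), the lid on the board at (470,75), and the bystanders where they were. The robot is clear, so I hand in.

```bash
python3 -c "
from rig import r
print(r.sign_off())"
```

```text
the job is handed in; nothing more can be done
None
```

The job is done and handed in at about 21 s: the pot was gripped and locked, the lid was set knob up within about 3 mm of the board's centre, and the pliers were released wide open. The pot stands free and, in the last picture, the bystanders look unmoved.

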